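Tip the used vials through the spring flap of the waste box that still has room

TASK

Empty the scoop of used vials into the vial waste box that still has room: push its spring flap in with the lip of the scoop and tip all four vials through. Then take the scoop out so that the flap springs shut, and set the empty scoop flat on the bare worktop. The other waste box is full; leave it and the rest of the bench as they are.

Things in the scene. Friction and masses are not known exactly. Their poses are not given: they have to be found in the camera images.
- scoop: Loose open-fronted sheet-metal scoop, 0.15 kg. Origin: centre of the pan's flat underside; x to the open front (lip), y left, z up. Pan 62 mm wide outside (57 inside), sheet 2.5 mm, side walls 38 mm high up to x=57, rear wall at x=-56. The last 33 mm of floor rise 9 deg to the lip: vials stay in while the pan is level within 8 deg and have all run out when it is pitched lip-down 45 deg or more.
- scoop_grip (a point): Grip point on the scoop's wooden handle (scoop x=-85, y=0, z=32 mm), about 70 mm behind the centre of mass of pan and vials. The handle is a level bar in line with the pan: 18 mm wide (y), 20 mm high (z 22 to 42), from x=-63 to -158 mm. The pan's rear wall rises to z=38 mm.
- scoop_lip (a point): Middle of the front edge of the scoop's floor: scoop x=64.5, y=0, z=7.5 mm. The side walls end 7.5 mm behind it.
- used_vial_1: Loose amber glass vial with a white cap, 12 mm across and 32 mm long, 12 g, lying in the scoop; origin at its centre, x along it to the cap. Glass and pan are slippery (friction about 0.3).
- used_vial_2: Like used_vial_1.
- used_vial_3: Like used_vial_1.
- used_vial_4: Like used_vial_1.
- waste_box: Waste box with room, fixed: 160 deep (x), 130 wide (y), 160 mm high; clear acrylic below (one loose layer of vials on its floor), white hood above. Origin: centre of underside; x points away from its front, z up. Front upright at x=-80 mm to z=100, then slopes back at 45 deg to x=-20, z=160; then flat top to x=80 with a steel bail 22 mm high at x=35. Hollow behind the flap.
- waste_box_mouth (a point): Middle of the opening in the slope of the box with room: box x=-50, y=0, z=130 mm. The opening is 100 mm wide (y) and 73 mm along the slope, from its lower edge at x=-74, z=106 up to the flap's hinge at x=-22, z=158 mm.
- flap (a joint): Grey flap of the box with room, rad: 0 shut, up to 1.2 pushed in. Hinged along y at its upper edge, 75 mm from hinge to free edge, 96 wide. A spring shuts it: 0.5 N near the free edge starts it, 1.5 N holds it well open. The scoop must go some 55 mm in, square to the slope: then the flap rides on the front top corners of its side walls and the vials pass below; less deep, the flap stops them.
- full_waste_box: The same kind of fixed box, but filled with vials right up to the hood, as seen through its clear front. Same origin and axes. Its flap rests on the vials and cannot be pushed in.
- timer: Loose white timer, 70x64x18 mm, on the worktop; origin at the centre of its underside. A bystander.
- notebook: Loose notebook, 148x109x14 mm, on the worktop; origin at the centre of its underside. A bystander.
- petri_dish: Loose glass dish with grains, 90 mm across and 16 mm high, on the worktop; origin at the centre of its underside. A bystander.

How it is judged:
On the way:
1. the scoop's lip has gone in through the opening and holds the flap pushed in (value of joint flap above 0.3 rad and x of scoop_lip in the frame of waste_box between -0.068 and 0.07 m and y of scoop_lip in the frame of waste_box between -0.05 and 0.05 m and z of scoop_lip in the frame of waste_box below 0.14 m), for 0.1 s.
At the end, for the whole second after the job is handed in: All four used vials lie inside the waste box that had room, below its hood (their centres under 95 mm above its underside); its flap is shut (under 0.1 rad); the scoop stands flat on the bare worktop (tilt under 0.1 rad, underside within 8 mm of the top), released and at rest (x of used_vial_1 in the frame of waste_box between -0.08 and 0.08 m and y of used_vial_1 in the frame of waste_box between -0.065 and 0.065 m and z of used_vial_1 in the frame of waste_box between 0 and 0.095 m and x of used_vial_2 in the frame of waste_box between -0.08 and 0.08 m and y of used_vial_2 in the frame of waste_box between -0.065 and 0.065 m and z of used_vial_2 in the frame of waste_box between 0 and 0.095 m and x of used_vial_3 in the frame of waste_box between -0.08 and 0.08 m and y of used_vial_3 in the frame of waste_box between -0.065 and 0.065 m and z of used_vial_3 in the frame of waste_box between 0 and 0.095 m and x of used_vial_4 in the frame of waste_box between -0.08 and 0.08 m and y of used_vial_4 in the frame of waste_box between -0.065 and 0.065 m and z of used_vial_4 in the frame of waste_box between 0 and 0.095 m and value of joint flap below 0.1 rad and angle between scoop's own z axis and vertical below 0.1 rad and height (world z) of scoop between -0.008 and 0.008 m and linear speed of scoop below 0.02 m/s); the robot touches nothing.
It fails at once if the timer is pushed more than 30 mm from its place (distance of timer from where it was at the start of the episode above 0.03 m).
It fails at once if the notebook is pushed more than 30 mm from its place (distance of notebook from where it was at the start of the episode above 0.03 m).
It fails at once if the petri dish is pushed more than 30 mm from its place (distance of petri_dish from where it was at the start of the episode above 0.03 m).
It also fails if it takes over 72 s, if anything falls off the work surface, if the arm or the gripper's body presses on something with over 40 N, if the wrist force passes 120 N, or if a joint passes its speed limit or range.

ROBOT

A 7-joint arm with a two-finger parallel gripper is mounted at the origin on a cart in front of the work surface, level with it; the furniture and walls round the work are solid. World frame = base frame: x ahead of the robot, y to its left, z up, the work surface at z = 0. Lengths are in m, angles in rad, forces in N, time in s.
With the tool pointing down it reaches from about 0.35 to 0.9 m from the base axis. Payload 19.9 kg.
Tool frame: the origin (TCP) lies between the finger pads; the fingertips stand 8 mm ahead of it and the grasp point (between the pads) lies 11 mm behind it (arm.tips_ahead is the distance from the TCP to the fingertips, in m); z points along the fingers, y is the line along which they close (so a half turn about z gives the same grasp; the last joint's range is limited). The gripper opens to 94 mm and grips with 3 to 60 N. Pads are 16 mm wide; open, the fingers measure 119 mm over their backs; the gripper's body (75 mm by 177 mm) begins 78 mm behind the grasp point.
Start: joints at [-1.206, 0.417, -0.01, 1.614, 0.005, 1.111, -0.053], TCP at [0.247, 0.574, 0.213] pointing down, gripper open.
Joint ranges: [-2.81, 2.81], [-0.39, 2.02], [-1.27, 1.25], [0.06, 2.57], [-1.19, 4.33], [0.19, 2], [-2.82, 2.82]. Speed limits (rad/s): [1.89, 1.89, 2.39, 2.39, 3.01, 3.01, 3.01].

INTERFACE

Orientations are given as a unit quaternion [x, y, z, w].
In Python, from workcell import arm, eoat, kin, imaging, status gives the robot as it stands. The module is installed in compiled form; this text tells all that it offers. Calls block until the motion is done:
- arm.reach(position, orientation): joint-space move of the TCP to a pose.
- arm.servo_line(position, rotation=None, velocity=0.15, force_limit=None): straight line of the TCP; rotation=None keeps the orientation; velocity is the mean speed in m/s. With force_limit (N) it stops when the force on the tool has changed by that much, and returns True; else False.
- arm.goto_joints(angles): joint-space move.
- eoat.set_gripper(opening, newtons=None): finger opening in m; newtons is the grip in N (None keeps the last); returns when the fingers have stopped.
- arm.pause(seconds).
- kin.solve_ik(position, orientation): joint angles nearest the present ones, or None.
- imaging.grab_frame(name): name is "scene" or "top"; returns a dict with "image" (400x640x3 uint8, red, green, blue), "range_z" (400x640 float32, m along the optical axis (not along the pixel's ray), 0 where there is no reading), "intrinsics" (3x3 intrinsics, pixels), "k1" (the pictures are not rectified: a ray, as slopes to the right and down, at radius r is drawn at 1 + k1 r^2 times it, then the intrinsics apply), "rvec" (rotation vector, rad) and "tvec" (3), from world to camera coordinates, as OpenCV has them. Camera axes: x right, y down, z forward; pixel columns grow to the right and rows downward; lengths in m; the calibration is good to about 2 mm. A picture is of the moment at which its call begins.
A pose or a line that the arm cannot do raises arm.Unreachable and nothing moves.
- arm.hand_in(): hands the job in; it is judged then, once.
Trained networks look in the newest picture that a camera, given by its name, has taken for a name from the list of things; names that differ only in an ending like _2 or _b are one class to them, and where a whole thing is asked for, a point or a joint stands for the part that bears it (a point fixed in the world has none). Each returns a list of dicts, best first, with "p" (0 to 1); they miss things now and then, are a little off and sometimes report something else, mostly with a low value. They report only what shows in the picture. A call takes as long as a camera call.
- imaging.search_frame(name, camera): "rect" ([centre column, centre row, width, height] in pixels, round what is visible of it).
- imaging.regions_of(name, camera): "mask" (400x640 bool, what is visible of it) and "rect" ([centre column, centre row, width, height] in pixels, round what is visible of it).
Readings, each from a call of its own:
- status.current_time(): time.
- status.current_qpos(): joint angles.
- status.current_qvel(): joint speeds.
- status.current_joint_efforts(): joint torques, N m.
- status.current_tcp_pos(): TCP position.
- status.current_orientation(): TCP orientation.
- status.current_contact_force(): force on the tool from outside, world axes, zero at the start.
- status.current_torque(): the same for the moment, N m.
- status.current_grip_width(): finger opening in m.
- status.current_finger_force(): force on a finger pad.
Only numpy, scipy, OpenCV 4.12 (cv2) and the standard library are available. Lean on these libraries where they do the work, as an engineer would, in place of code of your own. Each camera call takes 0.05 s, during which the arm holds its last target. There are 200 camera calls.

## Working session

There is one attempt and no reset: what is moved stays moved. The work goes in short steps, each a Python script; the robot and the scene stay as the last script left them, time stands still between calls to the robot, and variables do not carry over. Pictures are saved under pics/ and viewed, at most 10 in all, crops included, and the job is handed in when it is done.

```bash
mkdir -p pics; cat > h.py <<'E'
import numpy as np, cv2
from workcell import arm, eoat, kin, imaging, status
from scipy.spatial.transform import Rotation as R
def cloud(f):
    K=f["intrinsics"];k1=f["k1"];z=f["range_z"].astype(float)
    v,u=np.mgrid[0:400,0:640]
    d=np.dstack([(u-K[0,2])/K[0,0],(v-K[1,2])/K[1,1]]);s=d.copy()
    for _ in range(10): s=d/(1+k1*(s**2).sum(2,keepdims=True))
    P=np.dstack([s[...,0]*z,s[...,1]*z,z])
    M=cv2.Rodrigues(np.array(f["rvec"],float))[0]
    W=(P-np.array(f["tvec"]).ravel())@M
    W[z<=0]=np.nan
    return W
E
python3 - <<'E'
from h import *
print(status.current_time())
for c in ("scene","top"):
    f=imaging.grab_frame(c); cv2.imwrite(f"pics/{c}0.png",f["image"][...,::-1]); W=cloud(f); np.save(f"{c}0.npy",W)
    M=cv2.Rodrigues(np.array(f["rvec"],float))[0]; print(c,"cam at",-M.T@np.array(f["tvec"]).ravel(),f["k1"])
    for n in ("scoop","waste_box","full_waste_box","flap","timer","notebook","petri_dish","used_vial_1"):
        for r in imaging.regions_of(n,c)[:5]:
            p=W[r["mask"]]; p=p[~np.isnan(p[:,0])]
            if len(p): print(n,round(r["p"],2),np.round(r["rect"]),"med",np.round(np.median(p,0),3),"lo",np.round(np.percentile(p,2,axis=0),3),"hi",np.round(np.percentile(p,98,axis=0),3))
E
```

```text
0.0
scene cam at [ 1.09902665 -0.45788685  1.0020263 ] -0.07399953152157344
scoop 0.77 [335. 173.  25.  59.] med [0.463 0.166 0.008] lo [ 0.399  0.098 -0.002] hi [0.54  0.256 0.043]
waste_box 0.85 [246. 299.  79.  94.] med [ 0.694 -0.298  0.159] lo [ 0.572 -0.366  0.009] hi [ 0.736 -0.223  0.179]
waste_box 0.38 [286. 204.  28.  24.] med [ 0.442 -0.013  0.017] lo [ 0.404 -0.043  0.002] hi [0.472 0.019 0.022]
full_waste_box 0.93 [313. 248.  70.  81.] med [ 0.682 -0.088  0.155] lo [ 0.559 -0.152  0.01 ] hi [ 0.731 -0.008  0.177]
flap 0.77 [237. 266.  39.  14.] med [ 0.591 -0.271  0.126] lo [ 0.568 -0.311  0.11 ] hi [ 0.615 -0.223  0.143]
timer 0.76 [285. 202.  27.  24.] med [ 0.44  -0.016  0.017] lo [ 0.402 -0.043 -0.001] hi [0.472 0.016 0.022]
timer 0.18 [260. 232.  35.  26.] med [ 0.472 -0.122  0.002] lo [ 0.431 -0.167 -0.002] hi [ 0.518 -0.08   0.017]
notebook 0.61 [202. 247.  70.  47.] med [ 0.417 -0.285  0.012] lo [ 0.338 -0.349  0.001] hi [ 0.485 -0.22   0.016]
notebook 0.5 [336. 174.  27.  61.] med [0.466 0.165 0.009] lo [ 0.395  0.094 -0.001] hi [0.539 0.264 0.044]
petri_dish 0.
[... 612 characters left out ...]
0.717 0.018 0.176]
flap 0.89 [407. 173.  31.  27.] med [ 0.595 -0.269  0.131] lo [ 0.566 -0.312  0.109] hi [ 0.624 -0.227  0.156]
timer 0.89 [326. 232.  22.  23.] med [ 0.435 -0.013  0.018] lo [ 0.4   -0.044  0.008] hi [0.468 0.016 0.026]
timer 0.35 [408. 237.  42.  53.] med [ 0.412 -0.283  0.011] lo [ 0.34  -0.344  0.001] hi [ 0.484 -0.222  0.019]
notebook 0.62 [408. 236.  49.  54.] med [ 0.411 -0.284  0.011] lo [ 0.341 -0.349 -0.   ] hi [ 0.487 -0.221  0.019]
petri_dish 0.88 [360. 220.  28.  29.] med [ 0.474 -0.127  0.002] lo [ 0.432 -0.166 -0.006] hi [ 0.513 -0.088  0.016]
used_vial_1 0.64 [361. 217.  28.  27.] med [ 0.474 -0.126  0.002] lo [ 0.432 -0.166 -0.006] hi [ 0.515 -0.088  0.016]
```

```bash
python3 - <<'E'
import cv2
a=cv2.imread("pics/scene0.png"); b=cv2.imread("pics/top0.png")
cv2.imwrite("pics/a1.png",cv2.resize(a[110:360,160:440],None,fx=2.4,fy=2.4,interpolation=2))
cv2.imwrite("pics/b1.png",cv2.resize(b[110:310,200:460],None,fx=3,fy=3,interpolation=2))
E
```

```text
(no output)
```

View pics/a1.png

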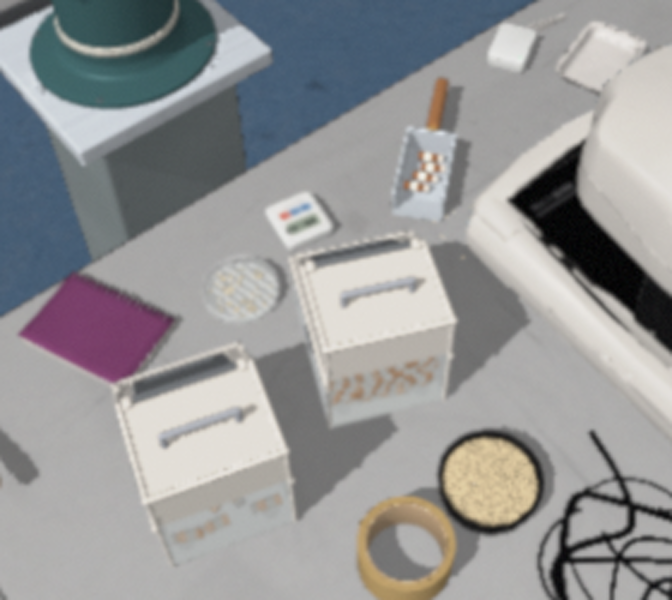

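View pics/b1.png

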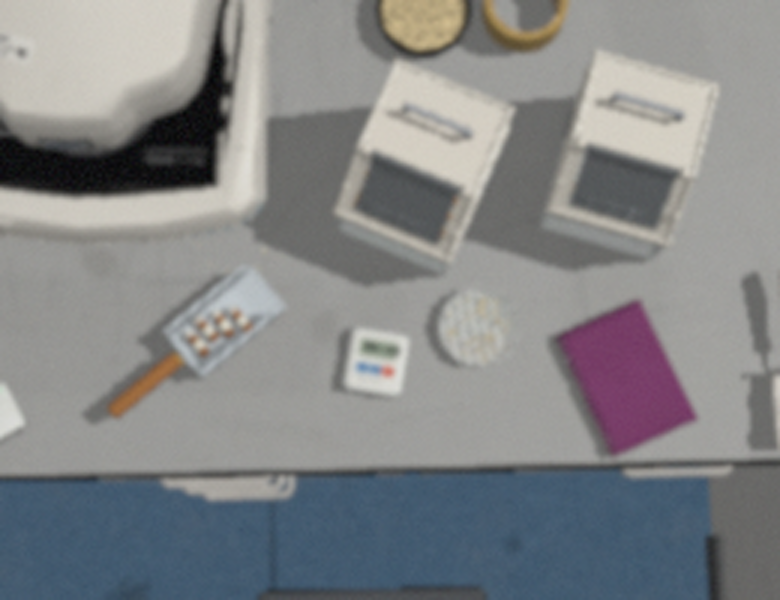

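The pictures show the box with room at the right in the top view (crop ~(630,150); a low layer of vials behind its clear wall in the scene view). The full box is at (425,165), and the scoop lies with its handle at (145,385) and lip at (265,285). The networks agree on the boxes. Next I fit the poses and check that the path is reachable.

```bash
cat >> h.py <<'E'
def scoopR(yaw,p): return R.from_euler("z",yaw)*R.from_euler("y",p)
GRIP=np.array([-.085,0,.032]); LIP=np.array([.0645,0,.0075])
def tcp(Rs,org,tilt,flip):
    f=-1 if flip else 1
    z=np.array([np.sin(tilt),0,-np.cos(tilt)]); y=np.array([0,f,0.]); x=np.cross(y,z)
    Rt=Rs*R.from_matrix(np.column_stack([x,y,z]))
    return org+Rs.apply(GRIP+.011*z), Rt.as_quat()
def at_lip(box,lx,lz,p,tilt,flip,ly=0):   # lip pose in box frame -> TCP pose
    bx,by,yaw=box; Rs=scoopR(yaw,p)
    L=np.array([bx,by,0])+R.from_euler("z",yaw).apply([lx,ly,lz])
    return tcp(Rs,L-Rs.apply(LIP),tilt,flip)
E
python3 - <<'E'
from h import *
from scipy.optimize import least_squares
S=np.load("scene0.npy").reshape(-1,3);T=np.load("top0.npy").reshape(-1,3)
for nm,W in (("scene",S),("top",T),("both",np.vstack([S,T]))):
    W=W[~np.isnan(W[:,0])]
    b=W[(W[:,0]>.5)&(W[:,0]<.78)&(W[:,1]>-.39)&(W[:,1]<-.17)]
    t=b[(b[:,2]>.152)&(b[:,2]<.168)]
    (c,sz,an)=cv2.minAreaRect(t[:,:2].astype(np.float32)); print(nm,"rect",np.round(c,4),np.round(sz,4),round(an,1),"z",np.median(t[:,2]),len(t))
    s=b[(b[:,2]>.112)&(b[:,2]<.15)&(b[:,0]<.65)&(b[:,1]>-.34)]
    A=np.linalg.lstsq(np.c_[s[:,:2],np.ones(len(s))],s[:,2],rcond=None)[0]; print("  slope yaw",np.degrees(np.arctan2(A[1],A[0])),"grad",np.hypot(*A[:2]),len(s))
    q=W[(W[:,0]>.3)&(W[:,0]<.58)&(W[:,1]>.05)&(W[:,1]<.36)&(W[:,2]>.025)&(W[:,2]<.055)][:,:2]
    segs=[((-.055,-.03),(.057,-.03)),((-.055,.03),(.057,.03)),((-.055,-.03),(-.055,.03)),((-.158,0),(-.063,0))]
    def res(x):
        c,s_=np.cos(x[2]),np.sin(x[2]); l=(q-x[:2])@np.array([[c,-s_],[s_,c]]); d=[]
        for i,(a,e) in enumerate(segs):
            a=np.array(a);e=np.array(e);u=np.clip(((l-a)@(e-a))/((e-a)@(e-a)),0,1)
            dd=np.linalg.norm(l-a-u[:,None]*(e-a),axis=1); d.append(np.maximum(dd-(.008 if i==3 else 0),0))
        return np.min(d,0)
    r=min((least_squares(res,[x,.17,np.radians(y)],loss="soft_l1",f_scale=.004) for x in(.45,.47,.5) for y in(-40,-50,-60)),key=lambda r:r.cost)
    print("  scoop",np.round(r.x,4),np.degrees(r.x[2]),"rms",np.sqrt(np.mean(res(r.x)**2)),len(q), "rear end", r.x[:2]-.158*np.array([np.cos(r.x[2]),np.sin(r.x[2])]))
# IK check
box=(.648,-.293,np.radians(-15))
for flip in(0,1):
  for td in(0,15,30):
    o=[]
    for lx,lz,p in((-.13,.13,0),(-.04,.122,0),(-.026,.08,45),(-.026,.08,52),(-.12,.17,45)):
        o.append(kin.solve_ik(*[list(map(float,v)) for v in at_lip(box,lx,lz,np.radians(p),np.radians(td),flip)]))
    print(flip,td,[None if v is None else np.round(v,2).tolist() for v in o])
E
```

```text
scene rect [ 0.6683 -0.2923] [0.1361 0.1134] 71.6 z 0.1608635741319871 2676
  slope yaw -19.692938078044904 grad 0.9287789398383228 283
  scoop [ 0.4829  0.1553 -0.8889] -50.92880805550461 rms 0.0011208471667858494 287 rear end [0.38333212 0.27793035]
top rect [ 0.6631 -0.2917] [0.1347 0.1199] 71.4 z 0.16019858770183082 1411
  slope yaw -17.50019713984875 grad 0.7904277441787854 633
  scoop [ 0.4815  0.1566 -0.8888] -50.922174591054194 rms 0.03965106634306286 349 rear end [0.38194102 0.27922431]
both rect [ 0.6637 -0.2917] [0.1366 0.1216] 72.3 z 0.16071206261794949 4087
  slope yaw -18.224104616172905 grad 0.8177493744732937 916
  scoop [ 0.4825  0.1556 -0.8886] -50.91120925465023 rms 0.02938058323940447 636 rear end [0.38289868 0.27819894]
0 0 [[-0.47, 0.31, 1.08, 2.15, -0.36, 0.87, 2.13], [-0.22, 0.44, 0.81, 1.96, -0.4, 0.91, 2.1], [0.04, 0.97, 0.67, 1.12, -0.26, 1.96, 1.99], None, [-0.1, 0.75, 0.82, 1.37, -0.19, 1.95, 2.07]]
0 15 [[0.69, 0.06, -0.19, 2.3, -0.1, 0.54, 1.89], [-0.05, 0.25, 0.57, 2.14, -0.37, 0.56, 2.09], [-0.07, 0.84, 0.81, 1.31, -0.37, 1.7, 2.04], [0.0, 0.92, 0.73,
[... 277 characters left out ...]
.67, -0.27, 1.48, 2.03]]
1 0 [[-0.22, 0.22, 0.76, 2.15, -0.2, 0.84, -1.17], [-0.25, 0.45, 0.85, 1.96, -0.43, 0.92, -1.02], [-0.04, 1.04, 0.87, 1.12, -0.37, 1.98, -1.04], None, [-0.2, 0.86, 1.06, 1.37, -0.29, 1.98, -0.92]]
1 15 [[-0.36, 0.05, 0.9, 2.33, -0.22, 0.54, -1.13], [-0.24, 0.29, 0.8, 2.15, -0.5, 0.59, -0.93], [-0.14, 0.91, 0.96, 1.32, -0.46, 1.73, -1.02], [-0.07, 0.98, 0.91, 1.16, -0.43, 1.89, -1.04], [-0.31, 0.73, 1.15, 1.51, -0.37, 1.77, -0.94]]
1 30 [[-0.23, -0.06, 0.79, 2.5, -0.53, 0.22, -0.77], [-0.16, 0.19, 0.72, 2.33, -1.03, 0.29, -0.38], [-0.28, 0.82, 1.12, 1.52, -0.59, 1.49, -0.93], [-0.19, 0.87, 1.04, 1.37, -0.54, 1.64, -0.98], [-0.38, 0.48, 1.08, 1.67, -0.31, 1.49, -1.06]]
```

Box with room: (0.639, -0.284), yaw -18.3°. This puts the mouth within 2 mm of the flap centre the network found. Scoop: (0.482, 0.156), yaw -50.9°. I'll grasp with a 15° backward lean, so the dump stays inside the wrist range, then lift.

```bash
cat >> h.py <<'E'
BOX=(.639,-.284,np.radians(-18.3)); SC=(.482,.156,np.radians(-50.9)); TILT=np.radians(15); FLIP=1
def on_table(z): return tcp(scoopR(SC[2],0),np.array([SC[0],SC[1],z]),TILT,FLIP)
def snap(c,name,box=None,s=2):
    f=imaging.grab_frame(c); im=f["image"][...,::-1]
    if box: x0,y0,x1,y1=box; im=im[y0:y1,x0:x1]
    cv2.imwrite("pics/"+name,cv2.resize(im,None,fx=s,fy=s,interpolation=cv2.INTER_CUBIC)); return f
E
python3 - <<'E'
from h import *
arm.reach(*on_table(.10)); print(status.current_time(),np.round(status.current_qpos(),2))
print(arm.servo_line(on_table(0.0)[0],velocity=.1,force_limit=15))
eoat.set_gripper(.0,50); print("w",status.current_grip_width(),status.current_finger_force())
arm.servo_line(on_table(.20)[0],velocity=.12)
print(status.current_time(),status.current_grip_width(),np.round(status.current_contact_force(),2),np.round(status.current_torque(),3))
snap("scene","lift.png",(240,20,440,220),3)
E
```

```text
3.3917 [-0.46  0.3  -0.29  2.07  0.46  0.86  2.77]
False
w 0.017852474484493754 49.9793940782547
7.5167 0.017844955944057894 [ 0.21  0.36 -3.13] [0.436 0.439 0.024]
```

View pics/lift.png

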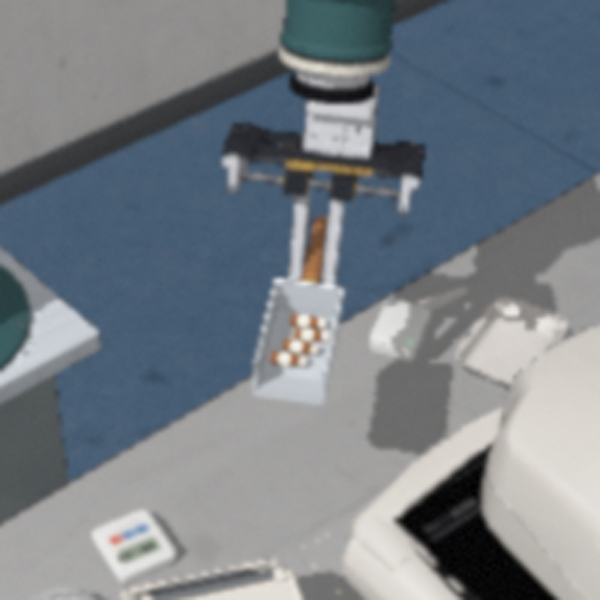

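The scoop is held level with all four vials in it (pan at ~(300,340), handle in the fingers). Before carrying, I check the wrist state, since q7 is near its limit, and the joint solutions along the carry.

```bash
python3 - <<'E'
from h import *
print("q",np.round(status.current_qpos(),2),"ori",np.round(status.current_orientation(),3),"cmd",np.round(on_table(.2)[1],3),np.round(status.current_tcp_pos(),3))
p0,q0=on_table(.2)
def ik(p,q): 
    v=kin.solve_ik(list(map(float,p)),list(map(float,q))); return None if v is None else np.round(v,2).tolist()
for yaw in (-50.9,-40,-30,-18.3):
  for xy in ((.482,.156),(.46,.0),(.45,-.15),(.47,-.22)):
    print(yaw,xy,[ik(*tcp(scoopR(np.radians(yaw),0),np.array([*xy,.2]),TILT,f)) for f in (1,)])
for a in ((-.13,.125,0),(-.04,.122,0),(-.026,.08,45),(-.026,.08,52)): print(a,ik(*at_lip(BOX,a[0],a[1],np.radians(a[2]),TILT,1)))
E
```

```text
q [-0.05  0.21 -0.73  1.96  0.45  1.09  2.82] ori [ 0.895 -0.426  0.118  0.056] cmd [ 0.895 -0.426  0.118  0.056] [0.43  0.22  0.221]
-50.9 (0.482, 0.156) [[-0.05, 0.21, -0.74, 1.96, 0.45, 1.09, 2.82]]
-50.9 (0.46, 0.0) [None]
-50.9 (0.45, -0.15) [[1.27, -0.18, -1.16, 2.21, 0.02, 0.82, -2.37]]
-50.9 (0.47, -0.22) [[1.33, -0.03, -1.13, 2.16, 0.2, 0.8, -2.39]]
-40 (0.482, 0.156) [None]
-40 (0.46, 0.0) [[0.88, -0.16, -1.15, 2.21, 0.09, 0.86, -2.6]]
-40 (0.45, -0.15) [[1.43, -0.32, -1.16, 2.25, -0.26, 0.8, -1.85]]
-40 (0.47, -0.22) [[1.47, -0.1, -1.15, 2.19, 0.01, 0.75, -1.97]]
-30 (0.482, 0.156) [None]
-30 (0.46, 0.0) [[1.03, -0.31, -1.16, 2.25, -0.17, 0.82, -2.12]]
-30 (0.45, -0.15) [[1.24, -0.26, -0.95, 2.28, -0.21, 0.77, -1.68]]
-30 (0.47, -0.22) [[1.58, -0.14, -1.16, 2.2, -0.15, 0.74, -1.59]]
-18.3 (0.482, 0.156) [[0.1, -0.0, -0.74, 2.15, 0.28, 0.86, -2.7]]
-18.3 (0.46, 0.0) [[0.87, -0.29, -0.96, 2.29, -0.19, 0.79, -1.86]]
-18.3 (0.45, -0.15) [[1.36, -0.28, -0.95, 2.29, -0.36, 0.79, -1.27]]
-18.3 (0.47, -0.22) [[1.67, -0.14, -1.15, 2.2, -0.25, 0.75, -1.23]]
(-0.13, 0.125, 0) [-0.63, 0.01, 1.09, 2.37, -0.09, 0.51, -1.36]
(-0.04, 0.122, 0) [-0.53, 0.35, 1.1, 2.18, -0.65, 0.62, -0.88]
(-0.026, 0.08, 45) [-0.2, 0.95, 1.08, 1.36, -0.55, 1.76, -1.0]
(-0.026, 0.08, 52) [-0.14, 1.04, 1.08, 1.2, -0.55, 1.93, -1.0]
```

With this grasp the last joint sits at its +2.82 limit and would have to wrap, so I'll set the scoop down again and regrasp half a turn round. That puts q7 mid-range for the whole carry.

```bash
sed -i 's/FLIP=1/FLIP=0/' h.py; python3 - <<'E'
from h import *
f=lambda z:tcp(scoopR(SC[2],0),np.array([SC[0],SC[1],z]),TILT,1)
print("ik flip0",np.round(kin.solve_ik(*[list(map(float,v)) for v in on_table(.1)]),2))
print(arm.servo_line(f(.02)[0],velocity=.2), arm.servo_line(f(0.0005)[0],velocity=.04,force_limit=6))
eoat.set_gripper(.07); arm.servo_line(f(.10)[0],velocity=.2)
arm.reach(*on_table(.10)); print(status.current_time(),np.round(status.current_qpos(),2))
f0=imaging.grab_frame("scene"); W=cloud(f0)
for r in imaging.regions_of("scoop","scene")[:1]: 
    p=W[r["mask"]]; print(r["p"],np.nanmedian(p,0),np.nanpercentile(p,[2,98],axis=0))
cv2.imwrite("pics/re.png",cv2.resize(f0["image"][100:240,260:440,::-1],None,fx=3,fy=3))
E
```

```text
ik flip0 [-1.59  0.51  1.09  2.1  -0.27  0.77  0.31]
False True
12.8167 [-1.59  0.51  1.09  2.1  -0.27  0.77  0.31]
0.58 [0.46316734 0.1658071  0.00838678] [[ 3.92192817e-01  9.53004407e-02 -4.11846580e-04]
 [ 5.34364648e-01  2.64249214e-01  4.34374248e-02]]
```

View pics/re.png

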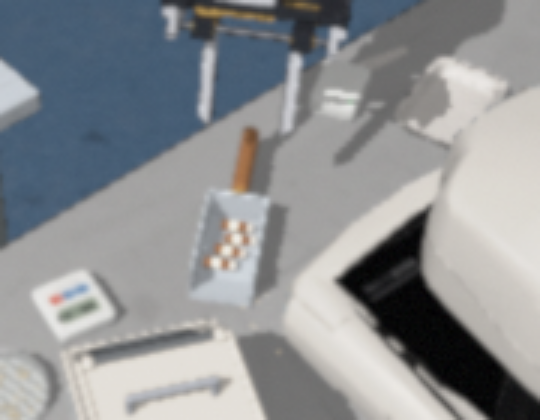

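The scoop went down unchanged, with the vials still in it at ~(230,245). Regrasp, lift and carry level to the mouth.

```bash
python3 - <<'E'
from h import *
print(arm.servo_line(on_table(0.0)[0],velocity=.12,force_limit=15))
eoat.set_gripper(.0,50); print("w",status.current_grip_width())
arm.servo_line(on_table(.20)[0],velocity=.15)
print(status.current_time(),np.round(status.current_qpos(),2))
P,Q=at_lip(BOX,-.14,.21,0,TILT,FLIP)
try: arm.servo_line(P,Q,velocity=.15)
except arm.Unreachable as e: print("unreach",e); raise SystemExit
P,Q=at_lip(BOX,-.11,.125,0,TILT,FLIP)
try: arm.servo_line(P,Q,velocity=.12)
except arm.Unreachable as e: print("unreach2",e)
print(status.current_time(),np.round(status.current_qpos(),2),np.round(status.current_tcp_pos()-P,4))
f=snap("top","pre.png",(300,100,480,260),3); np.save("pre.npy",cloud(f))
snap("scene","pre_s.png",(140,140,400,360),2)
E
python3 -c "
import cv2,numpy as np
a=cv2.imread('pics/pre.png');b=cv2.imread('pics/pre_s.png')
a=cv2.resize(a,(380,338));b=cv2.resize(b,(400,338));cv2.imwrite('pics/pre2.png',np.hstack([a,b]))"
```

```text
False
w 0.01734134692617739
16.2333 [-1.74  0.31  1.22  2.01 -0.04  0.98  0.16]
unreach2 the arm cannot follow that straight line within its joint ranges
19.2167 [-0.73 -0.38  0.97  2.29  0.44  0.85  1.24] [-0.0285  0.0097  0.085 ]
```

View pics/pre2.png

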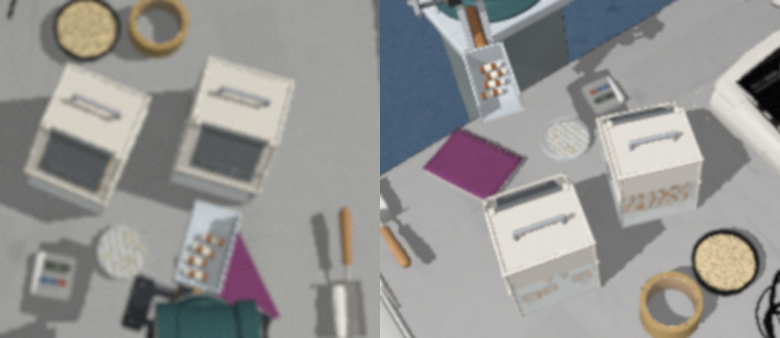

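It's in front of the right box: four vials in the pan, which is aligned with the mouth. Joint 2 is near its limit here, so I'll go forward first, then down.

```bash
cat >> h.py <<'E'
def go(lx,lz,p,v=.1,fl=None,ly=0):
    P,Q=at_lip(BOX,lx,lz,np.radians(p),TILT,FLIP,ly)
    r=arm.servo_line(P,Q,velocity=v,force_limit=fl)
    print((lx,lz,p),r,round(status.current_time(),2),np.round(status.current_qpos(),2),np.round((status.current_tcp_pos()-P)*1e3,1),flush=True)
    return r
def E_clear(lx,lz,p):
    c,s=np.cos(np.radians(p)),np.sin(np.radians(p)); o=[]
    for X in ((-.074,.106),(-.022,.158)):
        dx,dz=X[0]-lx,X[1]-lz; o.append((round((c*dx-s*dz+.0645)*1e3),round((s*dx+c*dz+.0075)*1e3)))
    return o
E
python3 - <<'E'
from h import *
for w in ((-.04,.124,0),(-.034,.115,12),(-.03,.105,22),(-.028,.096,32),(-.026,.086,40),(-.024,.080,46),(-.022,.077,50)): print(w,E_clear(*w),"depth",round((w[0]+.05+.13-w[1])*707))
for w in ((-.08,.19,0),(-.075,.16,0),(-.08,.125,0)):
    try: go(*w)
    except arm.Unreachable as e: print(w,"unreach")
E
```

```text
(-0.04, 0.124, 0) [(31, -11), (82, 42)] depth 11
(-0.034, 0.115, 12) [(27, -10), (67, 52)] depth 22
(-0.03, 0.105, 22) [(23, -8), (52, 60)] depth 32
(-0.028, 0.096, 32) [(20, -8), (37, 63)] depth 40
(-0.026, 0.086, 40) [(15, -8), (21, 65)] depth 48
(-0.024, 0.08, 46) [(11, -10), (10, 63)] depth 54
(-0.022, 0.077, 50) [(9, -14), (2, 60)] depth 57
(-0.08, 0.19, 0) False 20.43 [-0.82 -0.05  1.24  2.2   0.03  0.69  1.66] [-0.1 -0.2  0. ]
(-0.075, 0.16, 0) False 20.88 [-0.7   0.13  1.21  2.22 -0.27  0.63  1.94] [-0.3 -0.4  0.4]
(-0.08, 0.125, 0) False 21.38 [-0.57  0.21  1.09  2.27 -0.44  0.56  2.09] [ 0.4 -0.2  1. ]
```

Clearances are good: at least 8 mm under the pan at the sill, and the hood corner is well above the walls. Push in and tip.

```bash
python3 - <<'E'
from h import *
for w in ((-.04,.124,0),(-.034,.115,12),(-.03,.105,22),(-.028,.096,32),(-.026,.086,40),(-.023,.079,46),(-.020,.075,50)):
    try:
        if go(*w,v=.06,fl=20): print("contact",status.current_contact_force()); break
    except arm.Unreachable: print(w,"unreach"); break
arm.pause(1.2)
print(status.current_time(),np.round(status.current_contact_force(),2),status.current_grip_width())
snap("top","in_t.png",(340,90,480,240),3); snap("scene","in_s.png",(160,150,340,340),3)
a=cv2.resize(cv2.imread('pics/in_t.png'),(380,407));b=cv2.resize(cv2.imread('pics/in_s.png'),(386,407));cv2.imwrite('pics/in2.png',np.hstack([a,b]))
E
```

```text
(-0.04, 0.124, 0) False 22.2 [-0.46  0.3   1.    2.18 -0.55  0.59  2.17] [-0.3 -0.1 -0.1]
(-0.034, 0.115, 12) False 22.76 [-0.41  0.44  1.01  1.98 -0.48  0.92  2.09] [-0.6 -0.  -0.5]
(-0.03, 0.105, 22) False 23.23 [-0.33  0.56  0.98  1.8  -0.46  1.17  2.06] [-0.9 -0.1 -0.6]
(-0.028, 0.096, 32) False 23.72 [-0.24  0.68  0.94  1.61 -0.44  1.41  2.04] [-0.9 -0.1 -0.5]
(-0.026, 0.086, 40) False 24.14 [-0.17  0.78  0.9   1.46 -0.43  1.59  2.03] [-0.7 -0.2 -0.3]
(-0.023, 0.079, 46) False 24.54 [-0.11  0.87  0.87  1.33 -0.42  1.73  2.02] [-0.5 -0.2 -0.1]
(-0.02, 0.075, 50) False 24.88 [-0.07  0.92  0.85  1.23 -0.42  1.83  2.01] [-0.4 -0.2 -0.1]
26.0833 [-2.22  0.75 -1.41] 0.01731261799773122
```

View pics/in2.png

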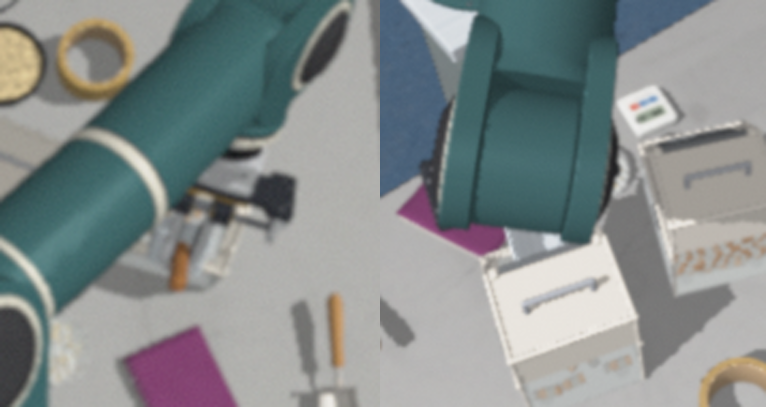

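The scoop is in the mouth under the forearm, but the pan's inside is hidden. I'll add a small shake a bit deeper and steeper, then withdraw along the scoop axis, level it and look.

```bash
python3 - <<'E'
from h import *
for w in ((-.017,.073,54),(-.018,.075,48),(-.017,.073,54),(-.018,.075,49),(-.017,.073,54)):
    try: go(*w,v=.12)
    except arm.Unreachable: print(w,"unreach")
arm.pause(.8)
try: go(-.018,.075,50,v=.1)
except arm.Unreachable: print("u")
for k in (.04,.085):
    go(-.018-k*.707,.075+k*.707,50,v=.1)
print(status.current_time(),np.round(status.current_contact_force(),2))
for w in ((-.10,.16,30),(-.11,.19,0)):
    try: go(*w,v=.15)
    except arm.Unreachable: print(w,"unreach")
f=snap("top","o_t.png",(340,90,480,240),3); snap("scene","o_s.png",(160,130,340,340),3)
a=cv2.resize(cv2.imread('pics/o_t.png'),(380,407));b=cv2.resize(cv2.imread('pics/o_s.png'),(350,407));cv2.imwrite('pics/o2.png',np.hstack([a,b]))
E
```

```text
(-0.017, 0.073, 54) False 26.44 [-0.03  0.98  0.83  1.12 -0.42  1.93  2.  ] [ 0.2 -0.3 -1. ]
(-0.018, 0.075, 48) False 26.74 [-0.08  0.9   0.86  1.27 -0.42  1.78  2.01] [-0.6  0.3  1.1]
(-0.017, 0.073, 54) False 27.04 [-0.03  0.98  0.83  1.12 -0.42  1.93  2.  ] [ 0.2 -0.4 -1.1]
(-0.018, 0.075, 49) False 27.32 [-0.07  0.91  0.85  1.25 -0.42  1.81  2.01] [-0.6  0.2  1. ]
(-0.017, 0.073, 54) False 27.59 [-0.03  0.98  0.83  1.12 -0.42  1.93  2.  ] [ 0.3 -0.3 -1.1]
(-0.018, 0.075, 50) False 28.64 [-0.06  0.93  0.85  1.22 -0.42  1.83  2.01] [-0.3  0.3  0.7]
(-0.04628, 0.10328, 50) False 29.19 [-0.1   0.86  0.87  1.29 -0.38  1.83  2.02] [0.3 0.1 0. ]
(-0.078095, 0.135095, 50) False 29.79 [-0.15  0.78  0.9   1.37 -0.34  1.84  2.03] [ 0.3  0.2 -0.2]
29.7917 [-0.1  -0.15 -1.78]
(-0.1, 0.16, 30) False 30.42 [-0.39  0.45  1.03  1.77 -0.31  1.4   1.98] [0.4 0.5 0.1]
(-0.11, 0.19, 0) False 31.73 [-0.71 -0.18  1.06  2.26  0.22  0.72  1.47] [ 0.3 -0.5  0.2]
```

View pics/o2.png

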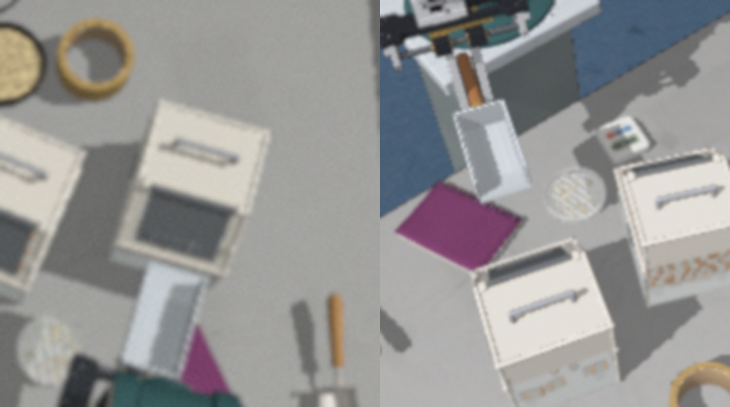

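The pan is empty, the flap is shut and nothing has been displaced. I'll return the scoop to its original bare spot, set it down, release and back off.

```bash
python3 - <<'E'
from h import *
go(-.14,.21,0,v=.12)
P,Q=on_table(.20); arm.servo_line(P,Q,velocity=.13)
arm.servo_line(on_table(.02)[0],velocity=.12); print("touch",arm.servo_line(on_table(-.001)[0],velocity=.03,force_limit=5),np.round((status.current_tcp_pos()-on_table(0)[0])*1e3,1))
eoat.set_gripper(.06); arm.pause(.3)
p,q=on_table(0); back=R.from_quat(q).apply([0,0,-1])
arm.servo_line(p+.14*back,velocity=.15); arm.pause(.5)
print(status.current_time(),np.round(status.current_contact_force(),2))
f=snap("scene","end.png",(160,100,420,340),2.5); W=cloud(f)
for n in ("scoop","timer","notebook","petri_dish"):
    r=imaging.regions_of(n,"scene")[:1]
    if r: p=W[r[0]["mask"]]; print(n,r[0]["p"],np.round(np.nanmedian(p,0),3),np.round(np.nanpercentile(p,[2,98],axis=0),3).tolist())
E
```

```text
(-0.14, 0.21, 0) False 32.27 [-0.6  -0.31  0.89  2.28  0.34  0.81  1.35] [ 0.4 -0.3  0. ]
touch True [-0.2 -0.1 -0.3]
40.6333 [-0.03 -0.22 -0.49]
scoop 0.63 [0.467 0.169 0.006] [[0.388, 0.093, -0.002], [0.537, 0.269, 0.042]]
timer 0.74 [ 0.443 -0.012  0.018] [[0.407, -0.042, 0.006], [0.473, 0.019, 0.022]]
notebook 0.67 [ 0.416 -0.285  0.012] [[0.341, -0.347, 0.007], [0.482, -0.222, 0.016]]
petri_dish 0.55 [ 0.472 -0.124  0.003] [[0.431, -0.168, -0.002], [0.518, -0.081, 0.016]]
```

View pics/end.png

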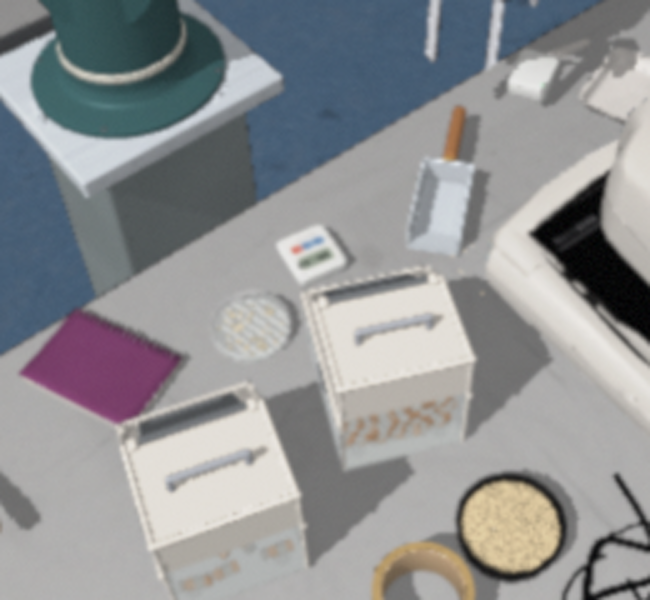

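The empty scoop lies flat at (445,200), the gripper is clear, the flap is shut and the bystanders are in place. No vials lie on the bench. Handing in.

```bash
python3 -c "
from h import *
print(arm.hand_in(), status.current_time())"
```

```text
the job is handed in; nothing more can be done
the job is handed in; nothing more can be done
```

I handed the job in at about 41 s of the 72 s allowed; no verdict was shown. The scoop came out empty with no vials left on the bench (I couldn't see them inside the box), the flap is shut, the scoop is back flat on its original spot and released, and the timer, notebook, petri dish and full box look unmoved.

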